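# Slide a glaze-test tile along the rail into the marked corner pocket

## Task

With the fingertips, push the white glaze-test tile flat against the jig's rail, then slide it along the rail into the corner pocket marked by the green bar, until it sits flush against both the rail and the end stop. Never pick the tile up or tip it, leave everything else where it stands, and finish with the hand clear.

Things in the scene. Friction and masses are not known exactly. Their poses are not given: they have to be found in the camera images.
- jig: Registration jig, fixed: plywood board 190 mm (x) by 348 mm (y), 12 mm thick, open but for the tile; aluminium strips round it stand 16 mm above the board. Origin on the table under the board's centre, x towards the rail, y along it. At each end a stop reaches from the rail to x = -5 mm, inner faces at y = +150 and -150 mm; rail and stop form a corner pocket at either end.
- rail_mid (a point): Middle of the top inner edge of the jig's straight aluminium rail, at jig x = 70 mm, 28 mm above the table. The rail fills jig x = 70 to 90 mm over the whole length of the board; its face is square to jig x.
- pocket_a (a point): Board point under the centre of a tile seated in the pocket at jig +y (jig x = 42, y = 122 mm, 12 mm above the table). A short guide (jig x = -5 to 9 mm, y = 134 to 150 mm, 16 mm high) closes the pocket's third side, leaving it 61 mm wide; from it a flared lead-in runs back to about x = 0, y = 120 mm, no part of it below x = -9 mm. So the tile enters along the rail.
- pocket_b (a point): The same point in the mirror-image pocket at jig -y (jig x = 42, y = -122 mm).
- tile: Fired white glaze-test tile, loose on the jig's board, 56 x 56 mm, 14 mm thick, about 95 g, with a blue glaze band on top. Origin under its centre (12 mm above the table when on the board), z up, x and y parallel to its edges.
- green_plug: Green bar 60 mm (x) by 20 mm (y), 6 mm thick, fixed on top of one end stop of the jig (its top 34 mm above the table); marks the pocket to use. Origin under its centre, at jig x = 35 mm and y = +162 or -162 mm; axes parallel to the jig's.
- orange_plug: The same bar in orange, on the other end stop: the pocket not to use.
- mug: Bystander: white ceramic mug, 80 mm across, 85 mm tall, origin under its centre
- glaze_jar: Bystander: amber glaze jar with white lid, 72 mm across, 90 mm tall, origin under its centre
- bowl: Bystander: blue ceramic bowl, 92 mm across, 50 mm tall, origin under its centre
- pot_red: Bystander: small clear pigment pot with red cap, 38 mm across, 38 mm tall, origin under its centre; stands just behind the rail
- pot_yellow: Bystander: the same with a yellow cap
- spare_tile: Bystander: terracotta test tile, 56 x 56 x 14 mm, lying on the table beside the jig, origin under its centre
- brush: Bystander: brush lying on the table beside the jig, along its x axis
Things that resemble listed ones, but are neither listed nor needed, are in the scene too. Several things have the shape of the tile; the one meant has the colours described above.

How it is judged:
By the outcome, as a careful person would: the job done as asked, in the order asked, and still so for the second after the job is handed in, with the robot touching nothing.
It also fails if it takes over 59 s, if anything falls off the work surface, if the arm or the gripper's body presses on something with over 40 N, if the wrist force passes 120 N, or if a joint passes its speed limit or range.

## Robot

A 6-joint arm with a two-finger parallel gripper is mounted at the origin on the work surface. World frame = base frame: x ahead of the robot, y to its left, z up, the work surface at z = 0. Lengths are in mm, angles in degrees, forces in N, time in s.
With the tool pointing down it reaches from about 350 to 850 mm from the base axis. Payload 8.1 kg.
Tool frame: the origin (TCP) lies on the mounting face of the last link; the fingertips stand 173 mm ahead of it and the grasp point (between the pads) lies 155 mm ahead of it; z points along the fingers, y is the direction in which the jaws open and shut (so a half turn about z gives the same grasp; the last joint's range is limited). The gripper opens to 85 mm and grips with 20 to 120 N. Pads are 22 mm wide; open, the fingers measure 114 mm over their backs; the gripper's body (76 mm by 85 mm) begins 54 mm behind the grasp point. The pads swing forward as they close: fully open they stand 13 mm farther back than shut.
Start: joints at [62.773, 7.471, 85.268, -0, 87.261, -4.893], TCP at [227.982, 555.005, 404.692] pointing down, gripper open.
Joint ranges: [-169.43, 169.43], [-51.17, 129.36], [1.28, 143.12], [-76.62, 256.62], [0, 156.53], [-152.29, 152.29]. Speed limits (degrees/s): [136.94, 136.94, 159.86, 180, 180, 180].

## Interface

Orientations are given as [roll, pitch, yaw] about the fixed x, y, z axes, in that order (R = Rz(yaw) Ry(pitch) Rx(roll)).
In Python, from bench import * gives the robot as it stands.
- The arm moves only by the shell command python3 -m jog 'ROWS' [FORCE]. ROWS is JSON, a list of rows, each an object of numbers: "tx", "ty", "tz": the shift along the tool's x, y, z as a fraction of full scale; "ax", "ay", "az": the turn, a rotation vector about the tool's x, y, z as a fraction of full scale; "hand": the opening, from 0 (shut) to 1 (fully open). A call has 1 to 5 rows; each row is the pose to reach, as a shift and turn from the pose commanded when the call began, along the tool's axes at that moment; what a row does not reach only later rows make up. Full scale, the value 1, is 150 mm for a shift and 45 degrees for a turn. A row lasts 1/12 s, in which the tool goes at most 41.7 mm and 7.16 degrees, less where a joint would pass 70% of its speed; a pose out of reach is approached as far as the arm can. A call with a number of a shift or a turn outside -1 to 1 is refused whole. A call with a gripper value outside its range is refused whole. The fingers move at their own pace and stop on an object; FORCE is the grip in N (left out, the last holds). Time passes only in rows, so rows that repeat a pose let the fingers close. It gives the time, the measured TCP pose, the force and the opening at its end, in the units of the state.
- sense(): the state, without advancing time (a new reading comes with each control period).
- snapshot(name): name is "side" or "top" or "wrist"; returns a dict with "pixels" (420x560x3 uint8, red, green, blue), "z_map" (420x560 float32, mm along the optical axis (not along the pixel's ray), 0 where there is no reading), "intrinsics" (3x3 intrinsics, pixels), "R" (3x3) and "t" (3): a world point X has camera coordinates R X + t. Camera axes: x right, y down, z forward; pixel columns grow to the right and rows downward; lengths in mm; the calibration is good to about 2 mm. A picture is of the moment at which its call begins.
- hand_in(): hands the job in, once; it reports no verdict.
The state is a dict: "time": time; "joint_pos": joint angles; "qd": joint speeds; "joint_efforts": joint torques, N m; "tool_pos": TCP position; "tcp_rot": TCP orientation; "ft_force": force on the tool from outside, world axes, zero at the start; "wrist_torque": the same for the moment, N m; "finger_gap": finger opening in mm.
Only numpy, scipy, OpenCV 4.12 (cv2) and the standard library are available. Lean on these libraries where they do the work, as an engineer would, in place of code of your own. Each camera call takes 0.05 s, during which the arm holds its last target.

## Working session

There is one attempt and no reset: what is moved stays moved. The work goes in short steps, Python scripts to look and compute and a shell command to move; the robot and the scene stay as the last step left them, time stands still between calls to the robot, and variables do not carry over. Pictures are saved under pics/ and viewed, and the job is handed in when it is done.

```bash
mkdir -p pics
python3 - <<'E'
from bench import *
import cv2,pickle
s=sense();print({k:s[k] for k in('time','tool_pos','tcp_rot','ft_force','finger_gap')})
for n in('top','side'):
    d=snapshot(n);pickle.dump(d,open(f'{n}0.pkl','wb'))
    cv2.imwrite(f'pics/{n}0.png',d['pixels'][:,:,::-1])
E
```

```text
{'time': 0.0, 'tool_pos': array([227.90161176, 554.78729168, 403.65724147]), 'tcp_rot': array([-1.79895030e+02, -8.80981480e-03,  1.57664262e+02]), 'ft_force': array([ 0.34111515, -0.6715307 ,  0.42113235]), 'finger_gap': 85.41266783349388}
```

```bash
ls pics
```

```text
side0.png
top0.png
```

View pics/top0.png

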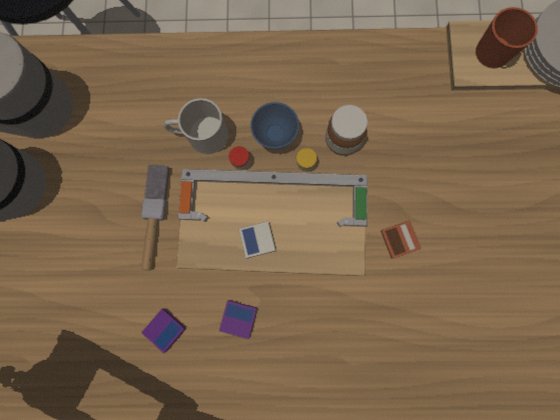

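View pics/side0.png

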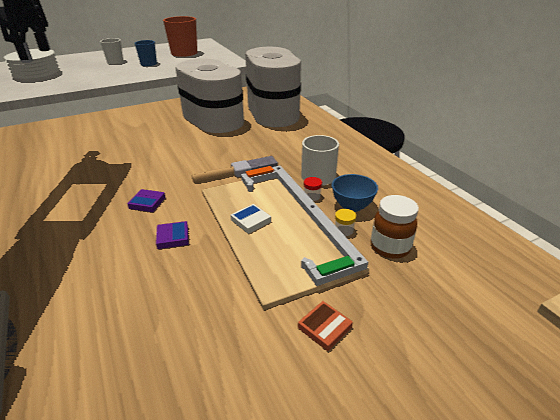

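The top view shows four tile shapes: white with a blue band at (257,240) on the jig, terracotta at (401,239), and purple ones at (238,319) and (163,330). The white one fits the description. The green bar is at (361,204), orange at (186,197), and the rail is the strip along row ~178. I'll confirm with a crop and measure.

```bash
cat > h.py <<'E'
import numpy as np,cv2,pickle
def px2w(d,u,v,z):
    K=np.array(d['intrinsics']);R=np.array(d['R']);t=np.array(d['t'])
    r=R.T@np.linalg.inv(K)@np.array([u,v,1.]);c=-R.T@t
    return c+r*(z-c[2])/r[2]
def w2px(d,X):
    K=np.array(d['intrinsics']);p=K@(np.array(d['R'])@np.array(X)+np.array(d['t']));return p[:2]/p[2]
def cloud(d):
    K=np.array(d['intrinsics']);R=np.array(d['R']);t=np.array(d['t']);z=d['z_map']
    v,u=np.mgrid[:z.shape[0],:z.shape[1]]
    P=np.stack([(u-K[0,2])/K[0,0]*z,(v-K[1,2])/K[1,1]*z,z],-1)
    return (P-t)@R
E
python3 - <<'E'
from h import *
d=pickle.load(open('top0.pkl','rb'));im=d['pixels']
c=cv2.resize(im[150:290,160:430],None,fx=2.9,fy=2.9,interpolation=cv2.INTER_CUBIC)
cv2.imwrite('pics/crop0.png',c[:,:,::-1])
print(px2w(d,280,210,0),px2w(d,380,210,0),px2w(d,280,310,0))
W=cloud(d)
hsv=cv2.cvtColor(im,cv2.COLOR_RGB2HSV)
for n,(lo,hi) in dict(green=((50,120,60),(80,255,255)),orange=((5,200,150),(15,255,255)),white=((0,0,170),(179,60,255))).items():
    m=cv2.inRange(hsv,lo,hi);m[:160]=0;m[290:]=0;m[:,:170]=0;m[:,375:]=0
    k,l,st,ce=cv2.connectedComponentsWithStats(m)
    for i in range(1,k):
        if st[i,4]>60:
            pts=np.argwhere(l==i)[:,::-1].astype(np.float32)
            print(n,st[i],ce[i],cv2.minAreaRect(pts),np.median(W[l==i],0))
E
```

```text
[575.03688809  51.73955396   0.        ] [ 574.18131439 -137.90620958    0.        ] [389.20628785  51.85192221   0.        ]
```

View pics/crop0.png

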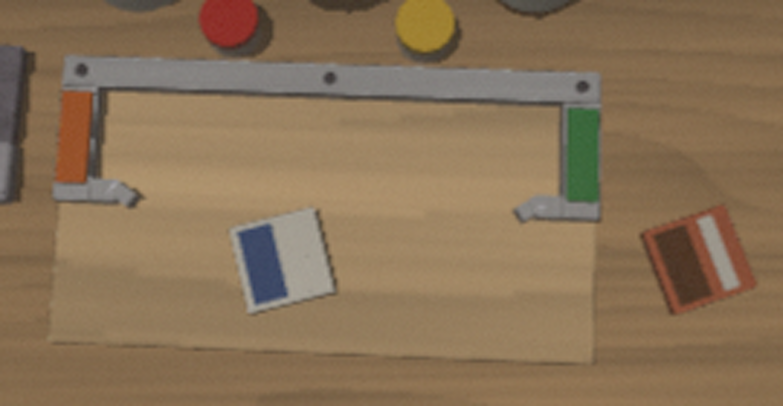

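The crop confirms the white tile with its blue band at crop (285,260), lying loose and turned about 15°. Green sits on the right-hand stop, at world -y.

```bash
cat >> h.py <<'E'
def quadfit(d,m,z):
    pts=np.argwhere(m)[:,::-1].astype(float)
    # grow: use subpixel contour of hull corners in world plane
    P=np.array([px2w(d,u+dx,v+dy,z)[:2] for u,v in pts for dx in(-.5,.5) for dy in(-.5,.5)],np.float32)
    (c,wh,a)=cv2.minAreaRect(P);return c,wh,a
E
python3 - <<'E'
from h import *
for n in('top','side'):
  d=pickle.load(open(n+'0.pkl','rb'));im=d['pixels']
  hsv=cv2.cvtColor(im,cv2.COLOR_RGB2HSV)
  W=cloud(d)
  inb=(W[...,0]>380)&(W[...,0]<760)&(abs(W[...,1]-70)<200)
  for nm,(lo,hi,z) in dict(green=((50,120,40),(80,255,255),34),orange=((3,190,120),(13,255,255),34)).items():
    m=(cv2.inRange(hsv,lo,hi)>0)&inb
    k,l,st,ce=cv2.connectedComponentsWithStats(m.astype(np.uint8))
    i=1+np.argmax(st[1:,4]);m=l==i
    print(n,nm,st[i],quadfit(d,m,z),np.median(W[m],0))
  m=((W[...,2]>20)&(W[...,2]<32)&(W[...,0]>470)&(W[...,0]<590)&(abs(W[...,1]-90)<70))
  k,l,st,ce=cv2.connectedComponentsWithStats(m.astype(np.uint8))
  for i in range(1,k):
    if st[i,4]>50: print(n,'tile-depth',st[i],quadfit(d,l==i,26),np.median(W[l==i],0))
  cols=hsv[(l>0)];print(np.percentile(cols,[10,50,90],axis=0))
d=pickle.load(open('top0.pkl','rb'))
def c(cx,cy,z): return px2w(d,160+(cx+.5)/2.9-.5,150+(cy+.5)/2.9-.5,z)
for q,z in [((108,89),28),((560,103),28),((50,342),12),((592,362),12),((64,57),28),((600,73),28),((103,190),28),((135,205),28),((515,215),28)]: print(q,c(*q,z).round(1))
print('tile',[c(*q,26).round(1)[:2] for q in((231,230),(317,208),(336,291),(250,313))])
W=cloud(d)
for nm,(u,v) in dict(red=(239,157),yel=(307,158),bowl=(276,125),jar=(349,122),mug=(205,125)).items(): print(nm,W[v,u])
E
```

```text
Traceback (most recent call last):
ValueError: attempt to get argmax of an empty sequence
```

Run:
```python
from h import *
d=pickle.load(open('top0.pkl','rb'));im=d['pixels'];W=cloud(d)
hsv=cv2.cvtColor(im,cv2.COLOR_RGB2HSV)
for u,v in((361,204),(186,197),(265,236),(250,242),(300,230),(280,178),(239,157)): print(im[v,u],hsv[v,u],d['z_map'][v,u],W[v,u])
```

```text
[ 62 105  59] [ 58 112 105] 789.64264 [579.93609155 -97.1305325   32.01780203]
[149  79  42] [ 10 183 149] 799.1479 [594.20970195 224.90905094  34.66097201]
[165 158 146] [ 19  29 165] 789.5279 [522.27425793  78.58630864  26.72551102]
[ 62  71 100] [113  97 100] 788.58234 [511.37739274 105.96057218  26.49026482]
[159 133 101] [ 17  93 159] 808.26117 [535.45889199  14.13763239   8.17308454]
[128 124 123] [  6  10 128] 805.8837 [630.5418842   51.03336169  29.31929286]
[141  48  42] [  2 179 141] 804.6993 [668.67385909 127.17849696  39.87681404]
```

```bash
cat > m0.py <<'E'
from h import *
for n in('top','side'):
  d=pickle.load(open(n+'0.pkl','rb'));im=d['pixels']
  hsv=cv2.cvtColor(im,cv2.COLOR_RGB2HSV)
  W=cloud(d)
  inb=(W[...,0]>450)&(W[...,0]<640)&(abs(W[...,1]-70)<200)
  for nm,(lo,hi,z) in dict(green=((45,80,30),(85,255,255),34),orange=((3,160,90),(14,255,255),34)).items():
    m=(cv2.inRange(hsv,lo,hi)>0)&inb
    k,l,st,ce=cv2.connectedComponentsWithStats(m.astype(np.uint8))
    i=1+np.argmax(st[1:,4]);m=l==i
    print(n,nm,st[i],quadfit(d,m,z),np.median(W[m],0))
  # tile: grey-white or blue
  m=(((hsv[...,1]<60)&(hsv[...,2]>120))|((hsv[...,0]>95)&(hsv[...,0]<130)))&(W[...,0]>465)&(W[...,0]<590)&(abs(W[...,1]-90)<70)
  m=cv2.morphologyEx(m.astype(np.uint8),cv2.MORPH_CLOSE,np.ones((3,3)))
  k,l,st,ce=cv2.connectedComponentsWithStats(m)
  for i in range(1,k):
    if st[i,4]>100: print(n,'tile',st[i],quadfit(d,l==i,26),np.median(W[l==i],0))
d=pickle.load(open('top0.pkl','rb'))
def c(cx,cy,z): return px2w(d,160+(cx+.5)/2.9-.5,150+(cy+.5)/2.9-.5,z)
for q,z in [((108,89),28),((560,103),28),((50,342),12),((592,362),12),((64,57),28),((600,73),28),((103,190),28),((135,205),28),((515,215),28)]: print(q,c(*q,z).round(1))
print('tile',[c(*q,26).round(1)[:2] for q in((231,230),(317,208),(336,291),(250,313))])
W=cloud(d)
for nm,(u,v) in dict(red=(239,157),yel=(307,158),bowl=(276,125),jar=(349,122),mug=(205,125)).items(): print(nm,W[v,u].round())
E
python3 m0.py
```

```text
top green [356 188  11  31 310] ((581.57666015625, -96.91834259033203), (20.060073852539062, 58.09916305541992), 88.15092468261719) [581.58436924 -96.25729756  33.25088526]
top orange [179 182  13  31 298] ((594.7239990234375, 226.79966735839844), (21.026355743408203, 59.02927017211914), 87.42884826660156) [594.52016202 226.64201634  33.43416686]
top tile [239 222  36  36 936] ((516.8592529296875, 94.21835327148438), (58.41689682006836, 58.20866775512695), 14.133652687072754) [516.78141375  94.19332187  25.52671631]
side green [316 255  38  21 403] ((581.5526123046875, -98.89228820800781), (26.015975952148438, 63.96214294433594), 87.92192840576172) [581.21165169 -98.93386032  33.77994754]
side orange [246 166  28  10 138] ((595.7775268554688, 224.3162078857422), (29.496414184570312, 63.73548126220703), 85.29159545898438) [595.7426637  225.97183705  33.5401586 ]
side tile [231 204  40  25 528] ((517.51025390625, 92.77149963378906), (59.068111419677734, 59.7924919128418), 13.770583152770996) [516.87297246  91.73887941  25.78441471]
(108, 89) [627.4 207.2  28. ]
(560, 103) [616.2 -83.9  28. ]
(50, 342) [465.7 242.2  12. ]
(592, 362) [ 453.1 -101.    12. ]
(64, 57) [649.  236.8  28. ]
(600, 73) [ 635.8 -110.    28. ]
(103, 190) [561.1 208.1  28. ]
(135, 205) [551.4 187.3  28. ]
(515, 215) [544.1 -53.4  28. ]
tile [array([535.4, 126. ]), array([549.3,  71.4]), array([496.7,  59.3]), array([483.1, 113.2])]
red [669. 127.  40.]
yel [667.   1.  36.]
bowl [745.  60.   2.]
jar [716. -72.  89.]
mug [746. 200.   4.]
```

```bash
cat > j.py <<'E'
# jig frame: measured from bars (mean of top and side)
from h import *
g=np.array([581.57,-97.7]);o=np.array([595.1,226.2])
yv=(o-g)/np.linalg.norm(o-g);xv=np.array([yv[1],-yv[0]])
O=(g+o)/2-35*xv
def toj(p): p=np.array(p)[:2]-O;return np.array([p@xv,p@yv])
def tow(q): return O+q[0]*xv+q[1]*yv
def shift(q,z):
    from bench import sense
    from scipy.spatial.transform import Rotation as Ro
    s=sense();R=Ro.from_euler('xyz',s['tcp_rot'],degrees=True).as_matrix()
    d=np.array([*tow(q),z])-s['tool_pos'];yaw=np.degrees(np.arctan2(yv[0],-(-yv[1]))) 
    ty=R[:,1];err=np.degrees(np.arctan2(ty[0],ty[1])-np.arctan2(yv[0],yv[1])) # cw angle excess in world
    print('t',round(s['time'],2),'jig',toj(s['tool_pos']).round(1),'z',s['tool_pos'][2].round(1),'gap',round(s['finger_gap'],1),'F',np.round(s['ft_force'],1))
    print('shift units',(R.T@d/150).round(3),'jaw-vs-jig-y angle err deg(world ccw +)',round(-err,2),'rot',s['tcp_rot'].round(2))
E
python3 -c "
from j import *
print(O,xv,yv,toj((517,93.5)));shift((-110,26),300)"
python3 -m jog '[{"tx":-0.9,"ty":-0.8,"az":-0.44,"hand":0.3},{"tx":-0.9,"ty":-0.8,"az":-0.44,"hand":0.3},{"tx":-0.9,"ty":-0.8,"az":-0.44,"hand":0.3},{"tx":-0.9,"ty":-0.8,"az":-0.44,"hand":0.3},{"tx":-0.9,"ty":-0.8,"az":-0.44,"hand":0.3}]'
python3 -c "
from j import *
shift((-110,26),300)"
```

```text
[553.36549607  65.71075143] [ 0.99912868 -0.04173576] [0.04173576 0.99912868] [-37.4936155   26.24729391]
t 0.1 jig [-345.6  475.1] z 403.8 gap 85.6 F [-0.2  0.4  0.8]
shift units [-2.498 -2.278  0.695] jaw-vs-jig-y angle err deg(world ccw +) -19.94 rot [-1.7990e+02 -1.0000e-02  1.5767e+02]
t 0.1 jig [-345.6  475.1] z 403.8 gap 85.6 F [-0.2  0.4  0.8]
shift units [-2.498 -2.278  0.695] jaw-vs-jig-y angle err deg(world ccw +) -19.94 rot [-1.7990e+02 -1.0000e-02  1.5767e+02]invalid input at $[0]: expected keys tx, ty, tz, ax, ay, az, hand
```

```bash
python3 -m jog '[{"tx":-0.9,"ty":-0.8,"tz":0,"ax":0,"ay":0,"az":-0.44,"hand":0.3},{"tx":-0.9,"ty":-0.8,"tz":0,"ax":0,"ay":0,"az":-0.44,"hand":0.3},{"tx":-0.9,"ty":-0.8,"tz":0,"ax":0,"ay":0,"az":-0.44,"hand":0.3},{"tx":-0.9,"ty":-0.8,"tz":0,"ax":0,"ay":0,"az":-0.44,"hand":0.3},{"tx":-0.9,"ty":-0.8,"tz":0,"ax":0,"ay":0,"az":-0.44,"hand":0.3}]'
python3 -c "
from j import *
shift((-110,26),300)"
```

```text
time: 0.52
tool_pos: [308.6, 389.2, 404.1]
tcp_rot: [-179.9, 0.0, 177.4]
ft_force: [0.8, -0.9, -0.4]
finger_gap: 26.5
t 0.52 jig [-258.  313.] z 404.1 gap 26.5 F [ 0.8 -0.9 -0.4]
shift units [-0.994 -1.908  0.699] jaw-vs-jig-y angle err deg(world ccw +) -0.21 rot [-1.7987e+02  2.0000e-02  1.7740e+02]
```

```bash
python3 -m jog '[{"tx":-0.5,"ty":-0.95,"tz":0.35,"ax":0,"ay":0,"az":0,"hand":0.3},{"tx":-0.5,"ty":-0.95,"tz":0.35,"ax":0,"ay":0,"az":0,"hand":0.3},{"tx":-0.5,"ty":-0.95,"tz":0.35,"ax":0,"ay":0,"az":0,"hand":0.3},{"tx":-0.5,"ty":-0.95,"tz":0.35,"ax":0,"ay":0,"az":0,"hand":0.3},{"tx":-0.5,"ty":-0.95,"tz":0.35,"ax":0,"ay":0,"az":0,"hand":0.3}]'
python3 -m jog '[{"tx":-0.5,"ty":-0.95,"tz":0.5,"ax":0,"ay":0,"az":0,"hand":0.3},{"tx":-0.5,"ty":-0.95,"tz":0.5,"ax":0,"ay":0,"az":0,"hand":0.3},{"tx":-0.5,"ty":-0.95,"tz":0.5,"ax":0,"ay":0,"az":0,"hand":0.3},{"tx":-0.5,"ty":-0.95,"tz":0.5,"ax":0,"ay":0,"az":0,"hand":0.3},{"tx":-0.5,"ty":-0.95,"tz":0.5,"ax":0,"ay":0,"az":0,"hand":0.3}]'
python3 - <<'E'
from j import *
from bench import *
shift((-110,26),200)
d=snapshot('wrist');cv2.imwrite('pics/w1.png',d['pixels'][:,:,::-1])
d=snapshot('side');cv2.imwrite('pics/s1.png',d['pixels'][:,:,::-1])
E
```

```text
time: 0.93
tool_pos: [377.0, 241.9, 349.1]
tcp_rot: [-179.7, -0.2, 177.2]
ft_force: [-0.6, -0.1, 0.3]
finger_gap: 25.5
time: 1.35
tool_pos: [444.7, 97.7, 274.3]
tcp_rot: [-179.9, -0.2, 177.3]
ft_force: [-0.5, 0.5, 0.5]
finger_gap: 25.6
t 1.35 jig [-109.9   27.5] z 274.3 gap 25.6 F [-0.5  0.5  0.5]
shift units [-0.001 -0.009  0.495] jaw-vs-jig-y angle err deg(world ccw +) -0.29 rot [-1.7988e+02 -1.7000e-01  1.7732e+02]
```

View pics/w1.png

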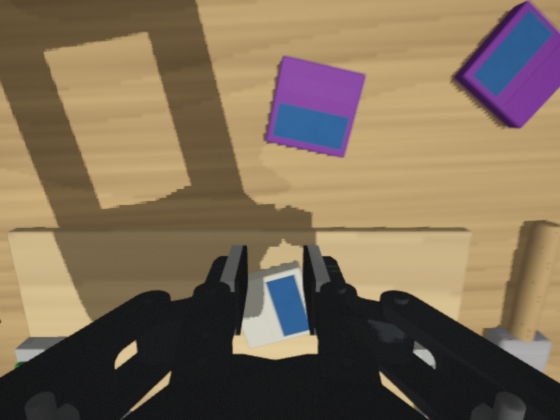

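View pics/s1.png

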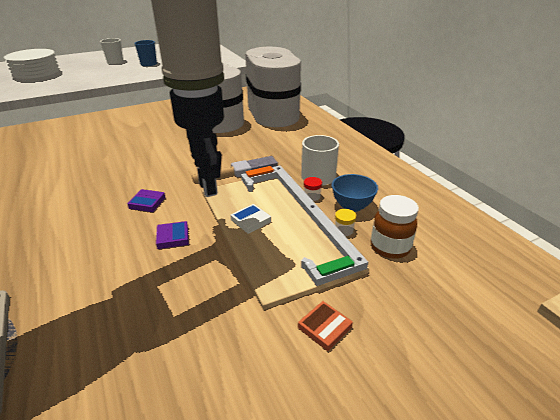

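The fingers (wrist px (235,280), (315,280)) are lined up on the tile at (278,305), just in front of the board. Descending beside it.

```bash
python3 -m jog '[{"tx":0,"ty":-0.01,"tz":0.25,"ax":0,"ay":0,"az":0,"hand":0.3},{"tx":0,"ty":-0.01,"tz":0.45,"ax":0,"ay":0,"az":0,"hand":0.3},{"tx":0,"ty":-0.01,"tz":0.56,"ax":0,"ay":0,"az":0,"hand":0.3},{"tx":0,"ty":-0.01,"tz":0.56,"ax":0,"ay":0,"az":0,"hand":0.3}]'
python3 - <<'E'
from j import *
from bench import *
shift((-72,26),188)
d=snapshot('side');W=cloud(d)
im=d['pixels'];c=cv2.resize(im[120:270,150:350],None,fx=3.8,fy=3.8,interpolation=cv2.INTER_CUBIC);cv2.imwrite('pics/s2.png',c[:,:,::-1])
# lowest dark points near fingers
v=im.max(-1)<50
m=v&(abs(W[...,0]-445)<30)&(abs(W[...,1]-96)<45)&(W[...,2]>5)&(W[...,2]<80)
P=W[m];print(len(P),np.percentile(P[:,2],[0,1,3,10]),P[P[:,2]<24].mean(0))
E
```

```text
time: 1.78
tool_pos: [442.0, 100.9, 189.7]
tcp_rot: [-180.0, -0.4, 177.5]
ft_force: [-0.8, -0.3, -0.6]
finger_gap: 25.5
t 1.78 jig [-112.8   30.5] z 189.7 gap 25.5 F [-0.8 -0.3 -0.6]
shift units [-0.272 -0.029  0.009] jaw-vs-jig-y angle err deg(world ccw +) -0.09 rot [-179.97   -0.39  177.52]
251 [17.54792674 19.46179573 23.32707592 28.52954056] [437.88196971  97.65656465  20.97728704]
```

View pics/s2.png

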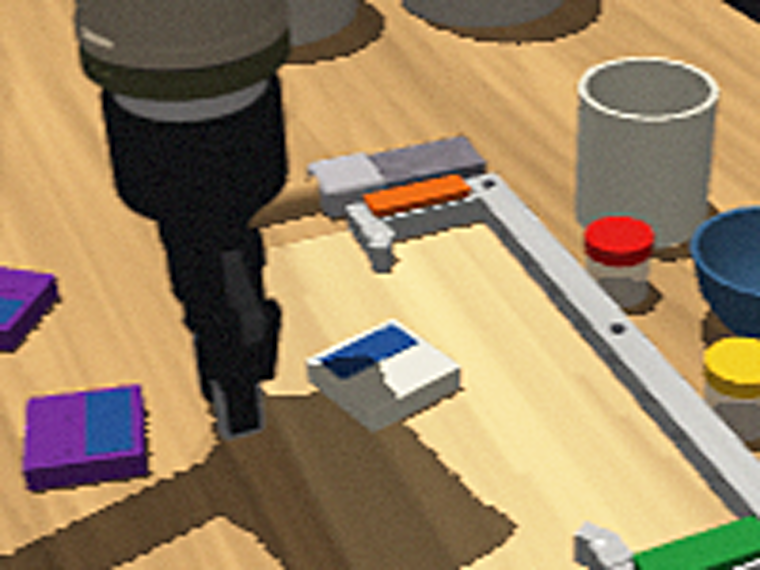

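```bash
python3 -m jog '[{"tx":-0.05,"ty":-0.02,"tz":0,"ax":0,"ay":0,"az":0,"hand":0.3},{"tx":-0.1,"ty":-0.02,"tz":0,"ax":0,"ay":0,"az":0,"hand":0.3},{"tx":-0.1,"ty":-0.02,"tz":0,"ax":0,"ay":0,"az":0,"hand":0.3},{"tx":-0.1,"ty":-0.02,"tz":0,"ax":0,"ay":0,"az":0,"hand":0.3}]'
python3 - <<'E'
from j import *
from bench import *
shift((-72,26),188)
snapshot('side');print(sense()['tool_pos']);snapshot('side');print(sense()['tool_pos'])
E
```

```text
time: 2.17
tool_pos: [460.8, 96.4, 195.0]
tcp_rot: [180.0, 0.2, 177.5]
ft_force: [0.8, -0.0, -1.5]
finger_gap: 25.7
t 2.17 jig [-93.8  26.8] z 195.0 gap 25.7 F [ 0.8 -0.  -1.5]
shift units [-0.145 -0.005  0.047] jaw-vs-jig-y angle err deg(world ccw +) -0.15 rot [179.97   0.18 177.46]
[460.20731602  96.27025522 194.42902664]
[459.79136911  96.25225286 194.01985074]
```

```bash
python3 -m jog '[{"tx":0,"ty":0,"tz":0,"ax":0,"ay":0,"az":0,"hand":0.3},{"tx":0,"ty":0,"tz":0,"ax":0,"ay":0,"az":0,"hand":0.3},{"tx":0,"ty":0,"tz":0,"ax":0,"ay":0,"az":0,"hand":0.3},{"tx":0,"ty":0,"tz":0,"ax":0,"ay":0,"az":0,"hand":0.3}]'
python3 - <<'E'
from j import *
from bench import *
for i in range(3):
  d=snapshot('side');print(sense()['tool_pos'],sense()['joint_pos'].round(2))
E
```

```text
time: 2.6
tool_pos: [459.2, 96.2, 193.2]
tcp_rot: [-180.0, -0.0, 177.5]
ft_force: [0.1, -0.2, 0.4]
finger_gap: 25.4
[459.18044176  96.18148565 193.15429382] [  5.56  -0.16 116.73   0.    63.43 -81.9 ]
[459.20703995  96.19187443 193.14753565] [  5.57  -0.15 116.73   0.    63.43 -81.9 ]
[459.21720825  96.19491835 193.15133004] [  5.57  -0.15 116.73   0.    63.43 -81.9 ]
```

```bash
python3 -m jog '[{"tx":0,"ty":0,"tz":0.038,"ax":0,"ay":0,"az":0,"hand":0.3},{"tx":0,"ty":0,"tz":0.038,"ax":0,"ay":0,"az":0,"hand":0.3},{"tx":-0.04,"ty":0,"tz":0.038,"ax":0,"ay":0,"az":0,"hand":0.3},{"tx":-0.08,"ty":0,"tz":0.038,"ax":0,"ay":0,"az":0,"hand":0.3},{"tx":-0.12,"ty":0,"tz":0.038,"ax":0,"ay":0,"az":0,"hand":0.3}]'
python3 -m jog '[{"tx":-0.03,"ty":0,"tz":0,"ax":0,"ay":0,"az":0,"hand":0.3},{"tx":-0.06,"ty":0,"tz":0,"ax":0,"ay":0,"az":0,"hand":0.3},{"tx":-0.09,"ty":0,"tz":0,"ax":0,"ay":0,"az":0,"hand":0.3},{"tx":-0.12,"ty":0,"tz":0,"ax":0,"ay":0,"az":0,"hand":0.3},{"tx":-0.15,"ty":0,"tz":0,"ax":0,"ay":0,"az":0,"hand":0.3}]'
python3 - <<'E'
from j import *
from bench import *
d=snapshot('side')
im=d['pixels'];c=cv2.resize(im[120:270,150:350],None,fx=3.8,fy=3.8,interpolation=cv2.INTER_CUBIC);cv2.imwrite('pics/s3.png',c[:,:,::-1])
d=snapshot('wrist');cv2.imwrite('pics/w3.png',d['pixels'][:,:,::-1])
shift((3,26),188)
E
```

```text
time: 3.17
tool_pos: [478.0, 95.4, 187.5]
tcp_rot: [180.0, 0.0, 177.5]
ft_force: [0.1, 0.9, 0.4]
finger_gap: 25.6
time: 3.58
tool_pos: [500.2, 94.4, 187.5]
tcp_rot: [-180.0, -0.0, 177.5]
ft_force: [-1.3, -0.3, 0.6]
finger_gap: 25.9
t 3.68 jig [-54.   26.4] z 187.7 gap 25.6 F [-0.   0.3 -0.1]
shift units [-0.38  -0.001 -0.002] jaw-vs-jig-y angle err deg(world ccw +) -0.15 rot [-1.8000e+02  5.0000e-02  1.7746e+02]
```

View pics/s3.png

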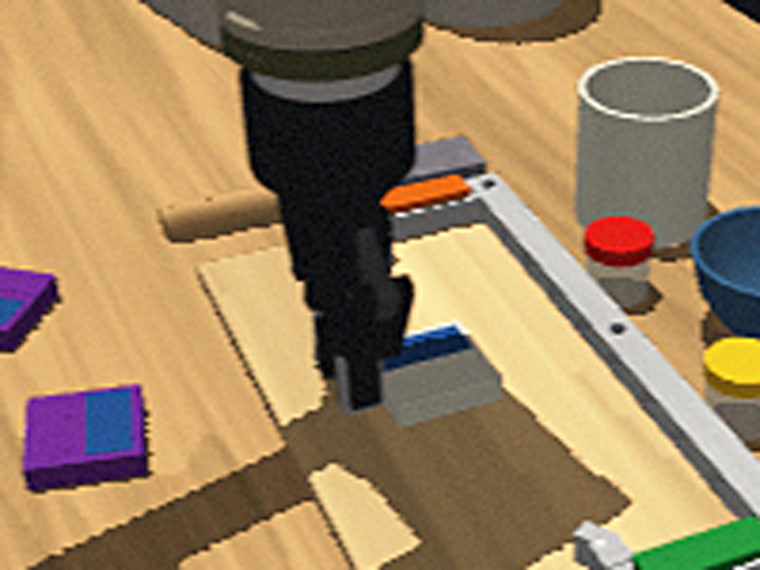

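View pics/w3.png

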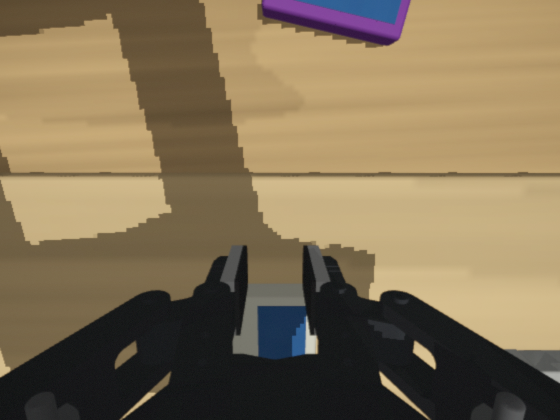

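The tile has squared up on both fingers: its near edge is level at wrist row 285, and it lies flat in the side view. Continuing to the rail.

```bash
python3 -m jog '[{"tx":-0.03,"ty":0,"tz":0,"ax":0,"ay":0,"az":0,"hand":0.3},{"tx":-0.06,"ty":0,"tz":0,"ax":0,"ay":0,"az":0,"hand":0.3},{"tx":-0.09,"ty":0,"tz":0,"ax":0,"ay":0,"az":0,"hand":0.3},{"tx":-0.12,"ty":0,"tz":0,"ax":0,"ay":0,"az":0,"hand":0.3},{"tx":-0.15,"ty":0,"tz":0,"ax":0,"ay":0,"az":0,"hand":0.3}]'
python3 -m jog '[{"tx":-0.03,"ty":0,"tz":0,"ax":0,"ay":0,"az":0,"hand":0.3},{"tx":-0.06,"ty":0,"tz":0,"ax":0,"ay":0,"az":0,"hand":0.3},{"tx":-0.09,"ty":0,"tz":0,"ax":0,"ay":0,"az":0,"hand":0.3},{"tx":-0.12,"ty":0,"tz":0,"ax":0,"ay":0,"az":0,"hand":0.3},{"tx":-0.15,"ty":0,"tz":0,"ax":0,"ay":0,"az":0,"hand":0.3}]'
python3 - <<'E'
from j import *
from bench import *
d=snapshot('side')
im=d['pixels'];c=cv2.resize(im[150:280,200:370],None,fx=4,fy=4,interpolation=cv2.INTER_CUBIC);cv2.imwrite('pics/s4.png',c[:,:,::-1])
shift((3,26),188)
E
```

```text
time: 4.1
tool_pos: [522.7, 93.4, 187.5]
tcp_rot: [-180.0, 0.0, 177.5]
ft_force: [0.4, -0.3, 0.2]
finger_gap: 25.8
time: 4.52
tool_pos: [545.2, 92.4, 187.5]
tcp_rot: [-180.0, -0.0, 177.5]
ft_force: [-1.2, -0.5, 0.4]
finger_gap: 25.3
t 4.57 jig [-8.6 26.3] z 187.7 gap 25.3 F [ 0.2 -0.7  0.4]
shift units [-0.077 -0.002 -0.002] jaw-vs-jig-y angle err deg(world ccw +) -0.15 rot [1.8000e+02 6.0000e-02 1.7746e+02]
```

View pics/s4.png

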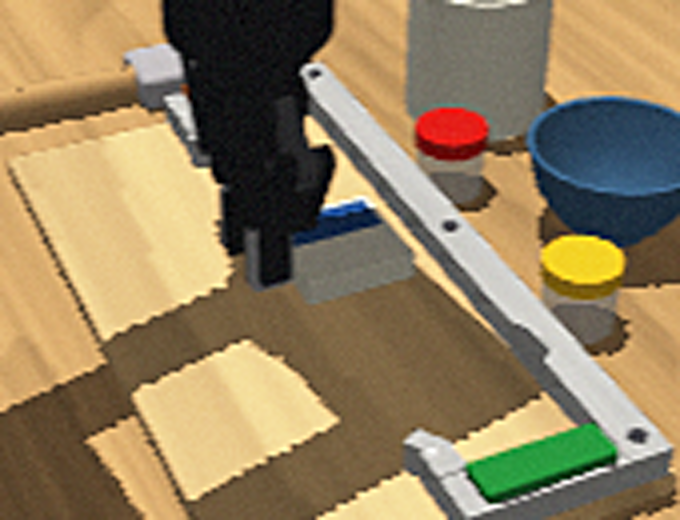

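About a centimetre from the rail. Closing in with small increments, watching the force.

```bash
python3 -m jog '[{"tx":-0.013,"ty":0,"tz":0,"ax":0,"ay":0,"az":0,"hand":0.3},{"tx":-0.026,"ty":0,"tz":0,"ax":0,"ay":0,"az":0,"hand":0.3},{"tx":-0.04,"ty":0,"tz":0,"ax":0,"ay":0,"az":0,"hand":0.3},{"tx":-0.05,"ty":0,"tz":0,"ax":0,"ay":0,"az":0,"hand":0.3},{"tx":-0.06,"ty":0,"tz":0,"ax":0,"ay":0,"az":0,"hand":0.3}]'
python3 -m jog '[{"tx":-0.005,"ty":0,"tz":0,"ax":0,"ay":0,"az":0,"hand":0.3},{"tx":-0.01,"ty":0,"tz":0,"ax":0,"ay":0,"az":0,"hand":0.3}]'
python3 -m jog '[{"tx":-0.006,"ty":0,"tz":0,"ax":0,"ay":0,"az":0,"hand":0.3},{"tx":-0.006,"ty":0,"tz":0,"ax":0,"ay":0,"az":0,"hand":0.3}]'
python3 - <<'E'
from j import *
from bench import *
d=snapshot('side')
im=d['pixels'];c=cv2.resize(im[150:280,200:370],None,fx=4,fy=4,interpolation=cv2.INTER_CUBIC);cv2.imwrite('pics/s5.png',c[:,:,::-1])
shift((3,26),188)
E
```

```text
time: 4.98
tool_pos: [553.8, 92.0, 187.5]
tcp_rot: [-180.0, -0.0, 177.5]
ft_force: [-0.8, 0.5, -0.6]
finger_gap: 25.9
time: 5.15
tool_pos: [555.2, 91.9, 187.5]
tcp_rot: [-180.0, -0.0, 177.5]
ft_force: [-1.2, 1.0, 0.3]
finger_gap: 25.4
time: 5.32
tool_pos: [556.2, 91.9, 187.5]
tcp_rot: [180.0, 0.0, 177.5]
ft_force: [-0.7, 0.1, 0.1]
finger_gap: 25.6
t 5.37 jig [ 1.8 26.3] z 187.5 gap 25.7 F [-0.3 -0.   0.1]
shift units [-0.008 -0.002 -0.003] jaw-vs-jig-y angle err deg(world ccw +) -0.14 rot [1.8000e+02 2.0000e-02 1.7747e+02]
```

View pics/s5.png

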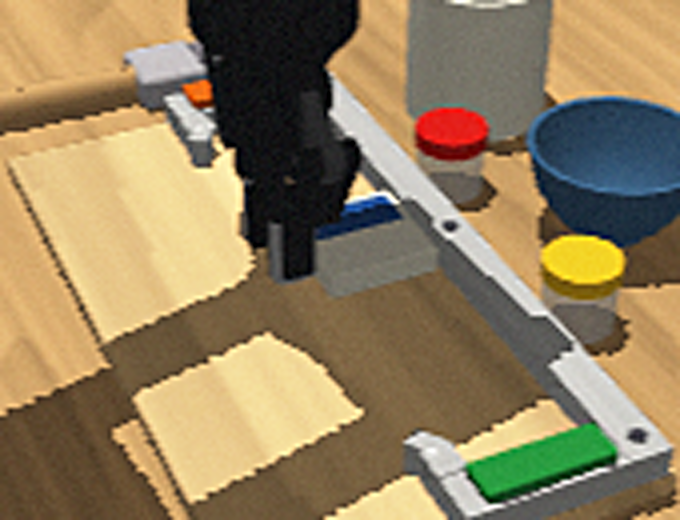

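Very close at the rail but no contact force yet. A few more small steps.

```bash
for i in 1; do :; done
python3 -m jog '[{"tx":-0.005,"ty":0,"tz":0,"ax":0,"ay":0,"az":0,"hand":0.3},{"tx":-0.01,"ty":0,"tz":0,"ax":0,"ay":0,"az":0,"hand":0.3}]'
python3 -m jog '[{"tx":-0.005,"ty":0,"tz":0,"ax":0,"ay":0,"az":0,"hand":0.3},{"tx":-0.01,"ty":0,"tz":0,"ax":0,"ay":0,"az":0,"hand":0.3}]'
```

```text
time: 5.53
tool_pos: [557.6, 91.9, 187.5]
tcp_rot: [180.0, -0.0, 177.5]
ft_force: [-1.2, -0.0, 1.9]
finger_gap: 25.7
time: 5.7
tool_pos: [558.6, 91.8, 187.4]
tcp_rot: [-180.0, -0.1, 177.5]
ft_force: [-8.8, 0.4, 7.3]
finger_gap: 25.6
```

```bash
python3 -m jog '[{"tx":-0.004,"ty":0,"tz":0,"ax":0,"ay":0,"az":0,"hand":0.3},{"tx":-0.004,"ty":0,"tz":0,"ax":0,"ay":0,"az":0,"hand":0.3},{"tx":-0.004,"ty":0,"tz":0,"ax":0,"ay":0,"az":0,"hand":0.3}]'
python3 -m jog '[{"tx":0.02,"ty":0,"tz":0,"ax":0,"ay":0,"az":0,"hand":0.3},{"tx":0.1,"ty":0,"tz":0,"ax":0,"ay":0,"az":0,"hand":0.3},{"tx":0.2,"ty":0,"tz":0,"ax":0,"ay":0,"az":0,"hand":0.3},{"tx":0.2,"ty":0,"tz":-0.2,"ax":0,"ay":0,"az":0,"hand":0.3},{"tx":0.2,"ty":0,"tz":-0.4,"ax":0,"ay":0,"az":0,"hand":0.3}]'
python3 - <<'E'
from j import *
from bench import *
d=snapshot('side');pickle.dump(d,open('side5.pkl','wb'))
im=d['pixels'];c=cv2.resize(im[150:280,200:370],None,fx=4,fy=4,interpolation=cv2.INTER_CUBIC);cv2.imwrite('pics/s6.png',c[:,:,::-1])
shift((40,75),188)
E
```

```text
time: 5.95
tool_pos: [558.8, 91.9, 187.2]
tcp_rot: [-180.0, -0.2, 177.5]
ft_force: [-8.6, 0.7, 7.5]
finger_gap: 25.8
time: 6.37
tool_pos: [527.6, 93.0, 245.5]
tcp_rot: [-180.0, -0.3, 177.5]
ft_force: [0.9, 0.5, 1.4]
finger_gap: 25.6
t 6.42 jig [-23.1  26.7] z 254.2 gap 25.7 F [4.9 0.9 4.7]
shift units [-0.417  0.323  0.444] jaw-vs-jig-y angle err deg(world ccw +) -0.12 rot [179.96   0.38 177.48]
```

View pics/s6.png

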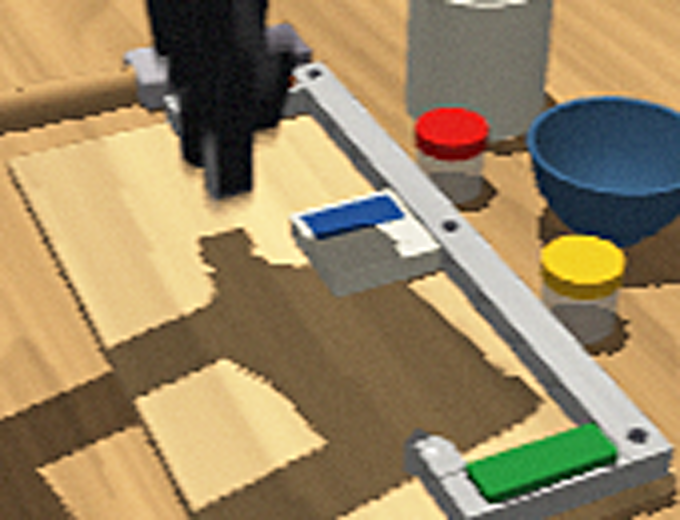

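The tile is flat on the rail, with its rail edge touching at crop (395,200)-(440,250). Next I rotate the hand 90° so both fingertips push its far side squarely along the rail.

```bash
python3 -m jog '[{"tx":-0.42,"ty":0.4,"tz":0,"ax":0,"ay":0,"az":0.15,"hand":0.21},{"tx":-0.42,"ty":0.4,"tz":0,"ax":0,"ay":0,"az":0.3,"hand":0.21},{"tx":-0.42,"ty":0.4,"tz":0,"ax":0,"ay":0,"az":0.45,"hand":0.21},{"tx":-0.42,"ty":0.4,"tz":0,"ax":0,"ay":0,"az":0.6,"hand":0.21},{"tx":-0.42,"ty":0.4,"tz":0,"ax":0,"ay":0,"az":0.75,"hand":0.21}]'
python3 -m jog '[{"tx":0,"ty":0,"tz":0,"ax":0,"ay":0,"az":0.15,"hand":0.21},{"tx":0,"ty":0,"tz":0,"ax":0,"ay":0,"az":0.3,"hand":0.21},{"tx":0,"ty":0,"tz":0,"ax":0,"ay":0,"az":0.45,"hand":0.21},{"tx":0,"ty":0,"tz":0,"ax":0,"ay":0,"az":0.6,"hand":0.21},{"tx":0,"ty":0,"tz":0,"ax":0,"ay":0,"az":0.75,"hand":0.21}]'
python3 -m jog '[{"tx":0,"ty":0,"tz":0,"ax":0,"ay":0,"az":0.15,"hand":0.21},{"tx":0,"ty":0,"tz":0,"ax":0,"ay":0,"az":0.3,"hand":0.21},{"tx":0,"ty":0,"tz":0,"ax":0,"ay":0,"az":0.45,"hand":0.21},{"tx":0,"ty":0,"tz":0,"ax":0,"ay":0,"az":0.5,"hand":0.21},{"tx":0,"ty":0,"tz":0,"ax":0,"ay":0,"az":0.5,"hand":0.21}]'
python3 - <<'E'
from j import *
from bench import *
d=snapshot('top')
cv2.imwrite('pics/t7.png',d['pixels'][:,:,::-1])
d=snapshot('wrist')
cv2.imwrite('pics/w7.png',d['pixels'][:,:,::-1])
shift((40,85),188)
E
```

```text
time: 6.83
tool_pos: [596.0, 150.9, 247.0]
tcp_rot: [180.0, 0.0, 143.4]
ft_force: [-0.6, -0.4, -0.6]
finger_gap: 18.0
time: 7.25
tool_pos: [595.6, 150.2, 247.5]
tcp_rot: [179.9, 0.0, 109.6]
ft_force: [-0.7, 0.7, -0.3]
finger_gap: 17.9
time: 7.67
tool_pos: [595.6, 150.2, 247.6]
tcp_rot: [179.9, -0.0, 87.4]
ft_force: [0.4, 0.8, 0.5]
finger_gap: 17.9
t 7.77 jig [38.6 86.2] z 247.5 gap 17.7 F [-0.9 -0.2 -0.1]
shift units [-0.008  0.009  0.397] jaw-vs-jig-y angle err deg(world ccw +) -90.03 rot [ 1.7996e+02 -1.0000e-02  8.7580e+01]
```

View pics/w7.png

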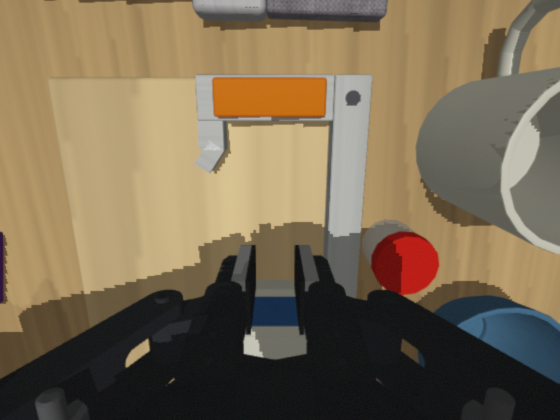

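The fingers are lined up square behind the tile's +y face: fingertips at wrist (247,290) and (308,290), rail inner edge at column ~328. Descending.

```bash
python3 -m jog '[{"tx":0,"ty":0,"tz":0.15,"ax":0,"ay":0,"az":0,"hand":0.21},{"tx":0,"ty":0,"tz":0.25,"ax":0,"ay":0,"az":0,"hand":0.21},{"tx":0,"ty":0,"tz":0.33,"ax":0,"ay":0,"az":0,"hand":0.21},{"tx":0,"ty":0,"tz":0.39,"ax":0,"ay":0,"az":0,"hand":0.21},{"tx":0,"ty":0,"tz":0.39,"ax":0,"ay":0,"az":0,"hand":0.21}]'
python3 -m jog '[{"tx":0,"ty":0,"tz":0,"ax":0,"ay":0,"az":0,"hand":0.21},{"tx":0,"ty":0,"tz":0,"ax":0,"ay":0,"az":0,"hand":0.21}]'
python3 - <<'E'
from j import *
from bench import *
d=snapshot('side')
im=d['pixels'];c=cv2.resize(im[130:280,200:370],None,fx=4,fy=4,interpolation=cv2.INTER_CUBIC);cv2.imwrite('pics/s8.png',c[:,:,::-1])
shift((39,-83),187.5)
E
```

```text
time: 8.18
tool_pos: [594.3, 150.0, 186.5]
tcp_rot: [-179.8, 0.0, 87.5]
ft_force: [-1.0, -0.7, 0.3]
finger_gap: 18.1
time: 8.35
tool_pos: [595.8, 150.3, 189.9]
tcp_rot: [179.9, -0.0, 87.5]
ft_force: [-0.4, -0.0, -0.1]
finger_gap: 18.0
t 8.4 jig [39.  86.3] z 190.2 gap 17.8 F [ 0.5 -0.1  0.3]
shift units [-1.129  0.002  0.018] jaw-vs-jig-y angle err deg(world ccw +) -90.13 rot [ 1.7989e+02 -2.0000e-02  8.7480e+01]
```

View pics/s8.png

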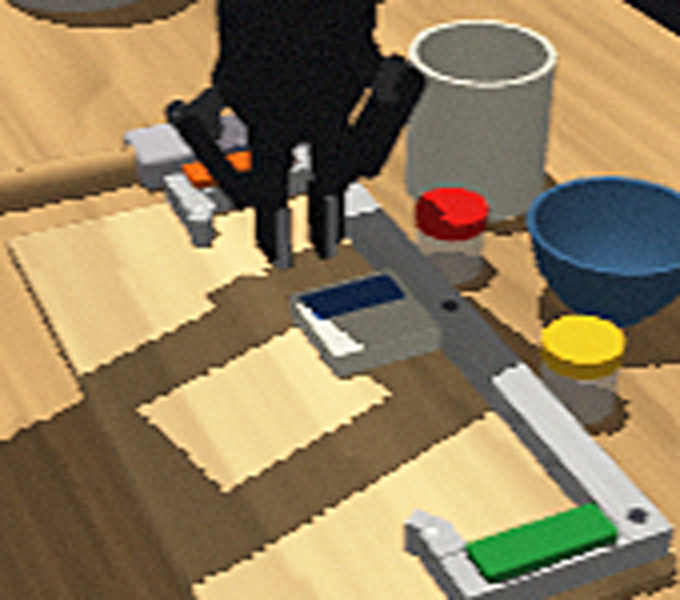

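```bash
python3 -m jog '[{"tx":-0.03,"ty":0,"tz":0.018,"ax":0,"ay":0,"az":0,"hand":0.21},{"tx":-0.06,"ty":0,"tz":0.018,"ax":0,"ay":0,"az":0,"hand":0.21},{"tx":-0.09,"ty":0,"tz":0.018,"ax":0,"ay":0,"az":0,"hand":0.21},{"tx":-0.12,"ty":0,"tz":0.018,"ax":0,"ay":0,"az":0,"hand":0.21},{"tx":-0.15,"ty":0,"tz":0.018,"ax":0,"ay":0,"az":0,"hand":0.21}]'
python3 -m jog '[{"tx":-0.03,"ty":0.0005,"tz":0,"ax":0,"ay":0,"az":0,"hand":0.21},{"tx":-0.06,"ty":0.001,"tz":0,"ax":0,"ay":0,"az":0,"hand":0.21},{"tx":-0.09,"ty":0.0015,"tz":0,"ax":0,"ay":0,"az":0,"hand":0.21},{"tx":-0.12,"ty":0.002,"tz":0,"ax":0,"ay":0,"az":0,"hand":0.21},{"tx":-0.15,"ty":0.003,"tz":0,"ax":0,"ay":0,"az":0,"hand":0.21}]'
python3 -m jog '[{"tx":-0.03,"ty":0.0005,"tz":0,"ax":0,"ay":0,"az":0,"hand":0.21},{"tx":-0.06,"ty":0.001,"tz":0,"ax":0,"ay":0,"az":0,"hand":0.21},{"tx":-0.09,"ty":0.0015,"tz":0,"ax":0,"ay":0,"az":0,"hand":0.21},{"tx":-0.12,"ty":0.002,"tz":0,"ax":0,"ay":0,"az":0,"hand":0.21},{"tx":-0.15,"ty":0.003,"tz":0,"ax":0,"ay":0,"az":0,"hand":0.21}]'
python3 - <<'E'
from j import *
from bench import *
d=snapshot('side')
im=d['pixels'];c=cv2.resize(im[150:290,220:390],None,fx=4,fy=4,interpolation=cv2.INTER_CUBIC);cv2.imwrite('pics/s9.png',c[:,:,::-1])
shift((39,-83),187.5)
E
```

```text
time: 8.82
tool_pos: [594.4, 127.1, 186.4]
tcp_rot: [180.0, 0.0, 87.4]
ft_force: [0.0, -0.7, 0.3]
finger_gap: 17.8
time: 9.23
tool_pos: [593.6, 105.1, 186.3]
tcp_rot: [-180.0, -0.0, 87.5]
ft_force: [-1.7, 2.3, -0.0]
finger_gap: 17.8
time: 9.65
tool_pos: [593.1, 82.3, 186.2]
tcp_rot: [-180.0, 0.0, 87.5]
ft_force: [-1.8, 1.6, -0.2]
finger_gap: 18.1
t 9.7 jig [39.1 17.5] z 186.2 gap 17.8 F [ 0.1 -0.2 -1.1]
shift units [-0.67   0.001 -0.008] jaw-vs-jig-y angle err deg(world ccw +) -90.16 rot [-1.7999e+02  4.0000e-02  8.7450e+01]
```

View pics/s9.png

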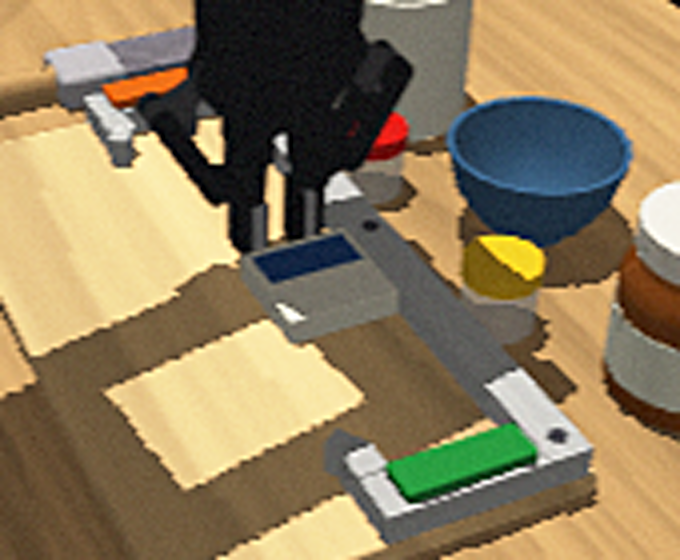

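Sliding well along the rail, flat and square, with the rail reaction about 1.7 N. Continuing.

```bash
python3 -m jog '[{"tx":-0.03,"ty":0.0005,"tz":-0.003,"ax":0,"ay":0,"az":0,"hand":0.21},{"tx":-0.06,"ty":0.001,"tz":-0.007,"ax":0,"ay":0,"az":0,"hand":0.21},{"tx":-0.09,"ty":0.0015,"tz":-0.007,"ax":0,"ay":0,"az":0,"hand":0.21},{"tx":-0.12,"ty":0.002,"tz":-0.007,"ax":0,"ay":0,"az":0,"hand":0.21},{"tx":-0.15,"ty":0.003,"tz":-0.007,"ax":0,"ay":0,"az":0,"hand":0.21}]'
python3 -m jog '[{"tx":-0.03,"ty":0.0005,"tz":0,"ax":0,"ay":0,"az":0,"hand":0.21},{"tx":-0.06,"ty":0.001,"tz":0,"ax":0,"ay":0,"az":0,"hand":0.21},{"tx":-0.09,"ty":0.0015,"tz":0,"ax":0,"ay":0,"az":0,"hand":0.21},{"tx":-0.12,"ty":0.002,"tz":0,"ax":0,"ay":0,"az":0,"hand":0.21},{"tx":-0.15,"ty":0.003,"tz":0,"ax":0,"ay":0,"az":0,"hand":0.21}]'
python3 -m jog '[{"tx":-0.03,"ty":0.0005,"tz":0,"ax":0,"ay":0,"az":0,"hand":0.21},{"tx":-0.06,"ty":0.001,"tz":0,"ax":0,"ay":0,"az":0,"hand":0.21},{"tx":-0.09,"ty":0.0015,"tz":0,"ax":0,"ay":0,"az":0,"hand":0.21},{"tx":-0.12,"ty":0.002,"tz":0,"ax":0,"ay":0,"az":0,"hand":0.21},{"tx":-0.15,"ty":0.003,"tz":0,"ax":0,"ay":0,"az":0,"hand":0.21}]'
python3 - <<'E'
from j import *
from bench import *
d=snapshot('side')
im=d['pixels'];c=cv2.resize(im[150:290,220:390],None,fx=4,fy=4,interpolation=cv2.INTER_CUBIC);cv2.imwrite('pics/s10.png',c[:,:,::-1])
shift((39,-83),187.5)
E
```

```text
time: 10.12
tool_pos: [592.7, 60.0, 187.5]
tcp_rot: [-180.0, -0.0, 87.5]
ft_force: [-0.7, 2.7, 1.3]
finger_gap: 17.6
time: 10.53
tool_pos: [592.0, 37.4, 187.3]
tcp_rot: [-180.0, -0.0, 87.5]
ft_force: [-1.0, 2.0, 0.5]
finger_gap: 17.8
time: 10.95
tool_pos: [591.5, 14.7, 187.2]
tcp_rot: [-180.0, 0.0, 87.5]
ft_force: [-0.4, 1.8, 0.3]
finger_gap: 18.1
t 11.0 jig [ 40.4 -50.1] z 187.3 gap 17.8 F [ 0.4 -0.5 -0.4]
shift units [-0.219 -0.009 -0.001] jaw-vs-jig-y angle err deg(world ccw +) -90.16 rot [1.7999e+02 4.0000e-02 8.7450e+01]
```

View pics/s10.png

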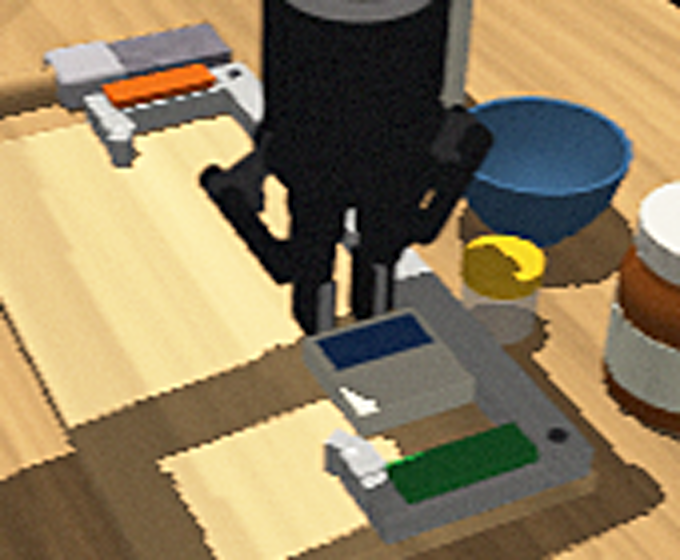

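Entering the pocket square to the rail, with about 33 mm left. Next is a 20 mm push, then creeping in.

```bash
python3 -m jog '[{"tx":-0.03,"ty":0,"tz":0,"ax":0,"ay":0,"az":0,"hand":0.21},{"tx":-0.06,"ty":0.0005,"tz":0,"ax":0,"ay":0,"az":0,"hand":0.21},{"tx":-0.09,"ty":0.001,"tz":0,"ax":0,"ay":0,"az":0,"hand":0.21},{"tx":-0.12,"ty":0.0015,"tz":0,"ax":0,"ay":0,"az":0,"hand":0.21},{"tx":-0.14,"ty":0.002,"tz":0,"ax":0,"ay":0,"az":0,"hand":0.21}]'
python3 -m jog '[{"tx":-0.01,"ty":0,"tz":0,"ax":0,"ay":0,"az":0,"hand":0.21},{"tx":-0.02,"ty":0,"tz":0,"ax":0,"ay":0,"az":0,"hand":0.21},{"tx":-0.03,"ty":0,"tz":0,"ax":0,"ay":0,"az":0,"hand":0.21},{"tx":-0.04,"ty":0.001,"tz":0,"ax":0,"ay":0,"az":0,"hand":0.21},{"tx":-0.05,"ty":0.001,"tz":0,"ax":0,"ay":0,"az":0,"hand":0.21}]'
python3 -m jog '[{"tx":-0.006,"ty":0,"tz":0,"ax":0,"ay":0,"az":0,"hand":0.21},{"tx":-0.012,"ty":0,"tz":0,"ax":0,"ay":0,"az":0,"hand":0.21}]'
python3 - <<'E'
from j import *
from bench import *
d=snapshot('side')
im=d['pixels'];c=cv2.resize(im[180:290,270:390],None,fx=5,fy=5,interpolation=cv2.INTER_CUBIC);cv2.imwrite('pics/s11.png',c[:,:,::-1])
shift((39,-83),187.5)
E
```

```text
time: 11.42
tool_pos: [590.9, -6.2, 187.4]
tcp_rot: [-180.0, -0.0, 87.5]
ft_force: [-1.0, 2.9, 0.8]
finger_gap: 18.2
time: 11.83
tool_pos: [590.8, -13.2, 187.3]
tcp_rot: [-180.0, -0.0, 87.5]
ft_force: [-1.7, 2.0, 0.3]
finger_gap: 18.2
time: 12.0
tool_pos: [590.7, -15.1, 187.3]
tcp_rot: [-180.0, -0.0, 87.5]
ft_force: [-2.1, 2.1, 0.5]
finger_gap: 17.8
t 12.05 jig [ 40.7 -79.3] z 187.3 gap 17.8 F [-0.9  0.4 -0.1]
shift units [-0.025 -0.011 -0.001] jaw-vs-jig-y angle err deg(world ccw +) -90.14 rot [-1.800e+02  1.000e-02  8.746e+01]
```

View pics/s11.png

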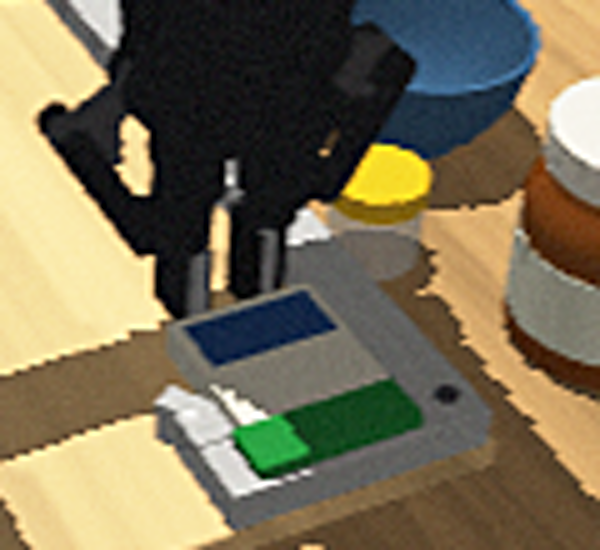

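```bash
python3 -m jog '[{"tx":-0.005,"ty":0,"tz":0,"ax":0,"ay":0,"az":0,"hand":0.21},{"tx":-0.01,"ty":0,"tz":0,"ax":0,"ay":0,"az":0,"hand":0.21}]'
python3 -m jog '[{"tx":-0.005,"ty":0,"tz":0,"ax":0,"ay":0,"az":0,"hand":0.21},{"tx":-0.01,"ty":0,"tz":0,"ax":0,"ay":0,"az":0,"hand":0.21}]'
python3 -m jog '[{"tx":-0.005,"ty":0,"tz":0,"ax":0,"ay":0,"az":0,"hand":0.21},{"tx":-0.01,"ty":0,"tz":0,"ax":0,"ay":0,"az":0,"hand":0.21}]'
```

```text
time: 12.22
tool_pos: [590.6, -16.6, 187.3]
tcp_rot: [-180.0, 0.0, 87.5]
ft_force: [-0.9, 1.8, 0.1]
finger_gap: 17.8
time: 12.38
tool_pos: [590.5, -18.1, 187.3]
tcp_rot: [-180.0, 0.0, 87.5]
ft_force: [-1.3, 2.3, 0.1]
finger_gap: 18.1
time: 12.55
tool_pos: [590.5, -19.1, 187.3]
tcp_rot: [-180.0, -0.1, 87.5]
ft_force: [-1.4, 8.8, 0.9]
finger_gap: 18.2
```

The force has risen to 8.8 N, so the tile is on the end stop. One gentle extra press with a slight rail bias, then back off and check.

```bash
python3 -m jog '[{"tx":-0.005,"ty":0.006,"tz":0,"ax":0,"ay":0,"az":0,"hand":0.21},{"tx":-0.005,"ty":0.01,"tz":0,"ax":0,"ay":0,"az":0,"hand":0.21},{"tx":-0.005,"ty":0.01,"tz":0,"ax":0,"ay":0,"az":0,"hand":0.21}]'
python3 -m jog '[{"tx":0.01,"ty":0.01,"tz":0,"ax":0,"ay":0,"az":0,"hand":0.21},{"tx":0.1,"ty":-0.02,"tz":0,"ax":0,"ay":0,"az":0,"hand":0.21},{"tx":0.25,"ty":-0.1,"tz":-0.1,"ax":0,"ay":0,"az":0,"hand":0.21},{"tx":0.4,"ty":-0.2,"tz":-0.3,"ax":0,"ay":0,"az":0,"hand":0.21},{"tx":0.5,"ty":-0.4,"tz":-0.6,"ax":0,"ay":0,"az":0,"hand":0.21}]'
python3 -m jog '[{"tx":0.15,"ty":-0.15,"tz":-0.15,"ax":0,"ay":0,"az":0,"hand":0.21},{"tx":0.3,"ty":-0.3,"tz":-0.3,"ax":0,"ay":0,"az":0,"hand":0.21},{"tx":0.45,"ty":-0.45,"tz":-0.45,"ax":0,"ay":0,"az":0,"hand":0.21},{"tx":0.6,"ty":-0.6,"tz":-0.6,"ax":0,"ay":0,"az":0,"hand":0.21},{"tx":0.75,"ty":-0.7,"tz":-0.6,"ax":0,"ay":0,"az":0,"hand":0.21}]'
python3 -m jog '[{"tx":0.2,"ty":-0.2,"tz":0,"ax":0,"ay":0,"az":0,"hand":0.21},{"tx":0.4,"ty":-0.2,"tz":0,"ax":0,"ay":0,"az":0,"hand":0.21},{"tx":0.6,"ty":-0.2,"tz":0,"ax":0,"ay":0,"az":0,"hand":0.21},{"tx":0.7,"ty":-0.2,"tz":0,"ax":0,"ay":0,"az":0,"hand":0.21},{"tx":0.7,"ty":-0.2,"tz":0,"ax":0,"ay":0,"az":0,"hand":0.21}]'
python3 - <<'E'
from bench import *
import cv2,pickle
for n in('top','side'):
    d=snapshot(n);pickle.dump(d,open(f'{n}E.pkl','wb'));im=d['pixels']
    if n=='top': 
        cv2.imwrite('pics/topE.png',im[:,:,::-1])
        c=cv2.resize(im[160:240,310:390],None,fx=7,fy=7,interpolation=cv2.INTER_CUBIC)
    else:c=cv2.resize(im[200:290,280:390],None,fx=6,fy=6,interpolation=cv2.INTER_CUBIC)
    cv2.imwrite(f'pics/{n}Ec.png',c[:,:,::-1])
E
```

```text
time: 12.8
tool_pos: [591.5, -19.3, 187.1]
tcp_rot: [-179.9, -0.1, 87.5]
ft_force: [-4.8, 7.5, 4.1]
finger_gap: 18.0
time: 13.22
tool_pos: [541.9, 55.1, 264.9]
tcp_rot: [-179.8, -0.0, 87.5]
ft_force: [1.3, 0.3, 0.4]
finger_gap: 18.1
time: 13.63
tool_pos: [442.4, 171.7, 361.3]
tcp_rot: [179.5, -0.1, 87.5]
ft_force: [0.9, 0.5, 0.4]
finger_gap: 18.0
time: 14.05
tool_pos: [416.8, 279.2, 356.1]
tcp_rot: [179.9, -0.1, 87.6]
ft_force: [0.3, -0.1, 0.1]
finger_gap: 18.0
```

View pics/topE.png

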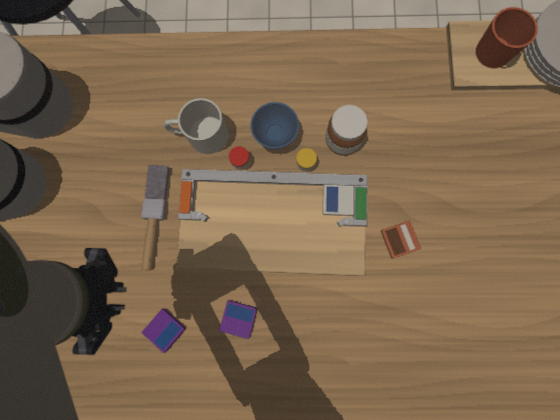

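View pics/topEc.png

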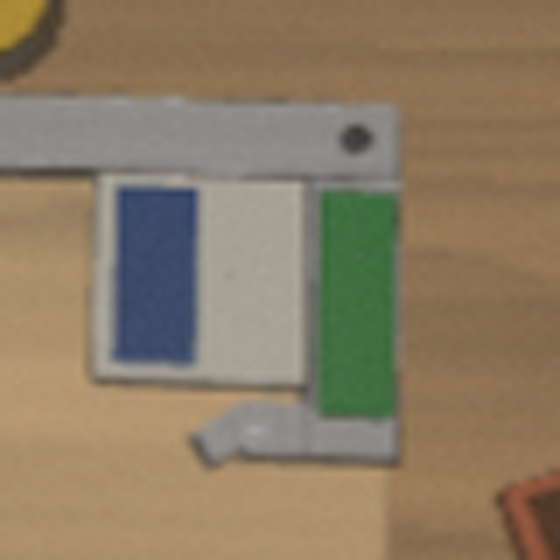

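View pics/sideEc.png

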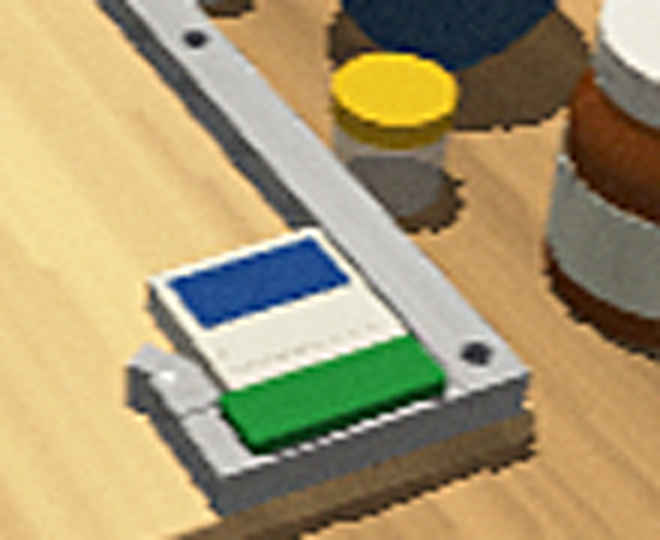

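The crops show the tile touching the rail (row ~177) and the stop (column ~308) in the green-marked pocket, lying flat. One numeric check against the jig, and a check that the bystanders did not move.

Run:
```python
from j import *
d=pickle.load(open('topE.pkl','rb'));d0=pickle.load(open('top0.pkl','rb'))
hsv=cv2.cvtColor(d['pixels'],cv2.COLOR_RGB2HSV)
m=np.zeros(hsv.shape[:2],np.uint8);s=np.s_[180:220,320:358]
a=hsv[s];m[s]=((((a[...,1]<50)&(a[...,2]>145))|((a[...,0]>95)&(a[...,0]<130)&(a[...,1]>60))))*1
m=cv2.morphologyEx(m,cv2.MORPH_CLOSE,np.ones((3,3)))
k,l,st,_=cv2.connectedComponentsWithStats(m);i=1+np.argmax(st[1:,4])
c,wh,a=quadfit(d,l==i,26);print(toj(c),wh,a,'jig yaw',np.degrees(np.arctan2(xv[1],xv[0])))
df=cv2.absdiff(d['pixels'],d0['pixels']).max(-1)
for n,(u,v,r) in dict(mug=(205,125,25),bowl=(276,125,25),jar=(349,130,22),red=(239,157,10),yel=(307,158,10),spare=(401,239,18),brush=(153,200,12),p1=(238,319,18),p2=(163,330,18)).items():
    A=d0['pixels'][v-r:v+r,u-r:u+r].astype(np.float32).mean(-1);B=d['pixels'][v-r:v+r,u-r:u+r].astype(np.float32).mean(-1)
    print(n,np.round(cv2.phaseCorrelate(A,B),2))
from bench import *
print(sense()['time'],sense()['qd'].round(2))
```

```text
[  39.07591695 -119.25920231] (55.314109802246094, 69.75012969970703) 88.22261047363281 jig yaw -2.391977387868017Traceback (most recent call last):
  File "<stdin>", line 12, in <module>
    return _wrapfunc(a, 'round', decimals=decimals, out=out)
    return _wrapit(obj, method, *args, **kwds)
    conv = _array_converter(obj)
ValueError: setting an array element with a sequence. The requested array has an inhomogeneous shape after 1 dimensions. The detected shape was (2,) + inhomogeneous part.
```

Run:
```python
from j import *
d=pickle.load(open('topE.pkl','rb'));d0=pickle.load(open('top0.pkl','rb'))
f=lambda x,y,z:toj(px2w(d,310+(x+.5)/7-.5,160+(y+.5)/7-.5,z)).round(1)
print('tile',[f(x,y,26).tolist() for x,y in((100,176),(306,181),(305,386),(94,381))])
print('rail edge',f(20,173,28),f(95,175,28),'stop edge',f(308,300,28))
for n,(u,v,r) in dict(mug=(205,125,25),bowl=(276,125,25),jar=(349,130,22),red=(239,157,10),yel=(307,158,10),spare=(401,239,18),brush=(153,200,12),p1=(238,319,18)).items():
    A=d0['pixels'][v-r:v+r,u-r:u+r].astype(np.float32).mean(-1);B=d['pixels'][v-r:v+r,u-r:u+r].astype(np.float32).mean(-1)
    print(n,np.round(cv2.phaseCorrelate(A,B)[0],2),end=' ')
from bench import *
print(sense()['time'],sense()['qd'].round(2))
```

```text
tile [[68.5, -93.5], [69.1, -148.0], [14.0, -148.4], [13.2, -93.2]]
rail edge [ 68.1 -72.2] [ 68.3 -92.1] stop edge [  36.6 -148.6]
mug [-0.01 -0.05] bowl [0.03 0.  ] jar [0.46 0.49] red [0.14 0.01] yel [-0.14  0.03] spare [-0.02 -0.04] brush [-0.05  0.16] p1 [-0.2  -0.05] 14.15 [-1.76 -0.6   0.83 -0.13  0.29 -0.29]
```

Tile edges (jig x ≈ 69, y ≈ -148) coincide with the measured rail (68.3) and stop (-148.6) edges, so it is flush on both. Bystanders show no real shift. I'll let the arm settle, then hand in.

```bash
python3 -m jog '[{"tx":0,"ty":0,"tz":0,"ax":0,"ay":0,"az":0,"hand":0.21},{"tx":0,"ty":0,"tz":0,"ax":0,"ay":0,"az":0,"hand":0.21},{"tx":0,"ty":0,"tz":0,"ax":0,"ay":0,"az":0,"hand":0.21},{"tx":0,"ty":0,"tz":0,"ax":0,"ay":0,"az":0,"hand":0.21},{"tx":0,"ty":0,"tz":0,"ax":0,"ay":0,"az":0,"hand":0.21}]'
python3 -c "
from bench import *
print(sense()['qd'].round(2));print(hand_in())"
```

```text
time: 14.57
tool_pos: [417.8, 275.8, 355.8]
tcp_rot: [180.0, -0.0, 87.4]
ft_force: [0.3, 0.9, 0.2]
finger_gap: 18.0
[ 0.33  0.12 -0.13  0.12 -0.05 -0.08]
the job is handed in; nothing more can be done
None
```

The white tile is seated in the green-marked pocket (pocket_b, at jig -y), flush against both the rail and the end stop. I handed the job in at about 14.6 s with the hand well clear.

- **Moves:** I pushed the tile flat against the rail with two spread fingertips, with about 9 N against the rail at contact. I then turned the hand 90° and slid the tile along the rail until the force rose to about 9 N at the stop. It was never gripped or lifted, and it lay flat in every picture I took.
- **Flush check:** In the last top picture the tile's edges (jig x ≈ 68.5–69.1, y ≈ -148 mm) match the measured rail edge (68.3) and stop edge (-148.6) to within about 1 mm. The absolute figures are about 1.5 mm off nominal, which is within the calibration. Both close-up crops show no gap.
- **Failed check:** My first automatic outline fit of the seated tile failed because the mask included some aluminium (69.8 mm wide). I read the edges from the enlarged crop instead.
- **Bystanders:** Most bystanders and the nearer purple tile matched their starting images to 0.2 px. The jar showed a 0.5 px difference, which I took as noise since the hand never came near it.

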